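# Weigh a mould blank on the bench balance

## Task

Weigh the wooden blank lying on the balance: choose weights from the tray and thread them one on top of the other over the post of the weight pan until the beam stands level, the red pointer between the two green marks. Set them down gently, without ever pressing the balance hard; do not touch the blank or disturb the other things, and leave the weights you do not need standing on the tray.

Things in the scene. Friction and masses are not known exactly. Their poses are not given: they have to be found in the camera images.
- beam (a joint): Beam of the balance. 0 = the blank's pan down on its stop, 0.20 rad = exactly level, 0.40 rad = weight pan down on its stop. Soft spring: 8.5 g of difference turns it about 0.01 rad from level (170 g or more = stop). 0.01 rad moves each pan 1.3 mm, one up, one down; pans stay horizontal. Level = red pointer midway between the two green marks.
- weight_pan (a point): Centre of the top face of the weight pan, a round brass plate of radius 45 mm, at height 146 mm when the blank's side is down, 120 mm at level, 94 mm at the lower stop. Pressed down, it yields: 0.5 to 2 N starts it, 4 to 6 N brings it to the lower stop (52 mm), where it is rigid. The balance takes no more than 15 N.
- post_nominal (a point): Point 58 mm above weight_pan, moving with it: where the tip of the weight post would be if centred. The post is vertical steel, 14 mm in diameter, 1.5 mm chamfer, 58 mm tall, with room for two weights. It is clamped 4.5 to 7 mm off centre, in any horizontal direction, different every time; it does not shift. Its true place is not measured: find it by feel or sight.
- blank_pan (a point): Centre of the top face of the rectangular brass pan (170 x 100 mm) on which the blank lies, 260 mm from the weight pan's centre.
- balance: The balance: green base plate 110 x 350 x 20 mm, fixed to the bench; origin at the centre of its underside, y along the beam towards the blank's pan. The scale plate in the middle reaches 235 mm above the bench and is 100 mm wide along y.
- blank: The wooden paddle-shaped mould blank to be weighed, about 215 x 75 x 28 mm, mass unknown, between 240 and 360 g, lying on its pan; origin under its middle.
- tray: Dark wooden tray that holds the weights, 190 x 190 x 12 mm, fixed; origin at the centre of its underside.
- w50_mid (a point): Centre (half-way up) of the 50 g weight: a brass disc 36 mm in diameter and 10 mm thick with a yellow plastic neck, 30 mm in diameter and 28 mm tall, on top; 38 mm high overall, with a vertical 17 mm bore right through. Gripped by the neck, fingertips clear above the disc. Stands on the tray.
- w100_mid (a point): Centre (half-way up) of the 100 g weight: a brass disc 44 mm in diameter and 10 mm thick with a green plastic neck, 30 mm in diameter and 28 mm tall, on top; 38 mm high overall, with a vertical 17 mm bore right through. Gripped by the neck, fingertips clear above the disc. Stands on the tray.
- w150_mid (a point): Centre (half-way up) of the 150 g weight: a brass disc 50 mm in diameter and 10 mm thick with a blue plastic neck, 30 mm in diameter and 28 mm tall, on top; 38 mm high overall, with a vertical 17 mm bore right through. Gripped by the neck, fingertips clear above the disc. Stands on the tray.
- w200_mid (a point): Centre (half-way up) of the 200 g weight: a brass disc 56 mm in diameter and 10 mm thick with a red plastic neck, 30 mm in diameter and 28 mm tall, on top; 38 mm high overall, with a vertical 17 mm bore right through. Gripped by the neck, fingertips clear above the disc. Stands on the tray.
- tea_jar: Bystander: glass tea jar, 70 mm in diameter, 110 mm high; origin at its underside.
- gouge: Bystander: carving gouge with a wooden handle, 230 mm long, lying; origin at its underside.
- brush: Bystander: hand brush, lying; origin at its underside.
- spare_blank: Bystander: another wooden blank, lying on the bench; origin at its underside.
- cup: Bystander: blue cup, 76 mm in diameter; origin at its underside.
- collar: Bystander: plain dark steel collar, 48 mm in diameter, 18 mm high, lying on the bench; not a weight; origin at its underside.
Not all that is in view belongs to the job. Leave any orange or pink look-alike of the part that bears w150_mid alone.

How it is judged:
At the end, for the whole second after the job is handed in: The beam is at rest within 0.036 rad of level (about 30 g; the nearest combination of weights is always within 25 g) with the blank still on its pan; every weight either stands upright on the tray or is threaded upright on the post and seated (value of joint beam between 0.164 and 0.236 rad and velocity of joint beam between -0.05 and 0.05 rad/s and distance between blank and blank_pan below 0.03 m and ((horizontal distance between w50_mid and weight_pan below 0.013 m and z of w50_mid in the frame of weight_pan between 0.008 and 0.065 m and angle between w50_mid's own z axis and vertical below 0.12 rad) or (x of w50_mid in the frame of tray between -0.1 and 0.1 m and y of w50_mid in the frame of tray between -0.1 and 0.1 m and z of w50_mid in the frame of tray between 0.025 and 0.037 m and angle between w50_mid's own z axis and vertical below 0.12 rad)) and ((horizontal distance between w100_mid and weight_pan below 0.013 m and z of w100_mid in the frame of weight_pan between 0.008 and 0.065 m and angle between w100_mid's own z axis and vertical below 0.12 rad) or (x of w100_mid in the frame of tray between -0.1 and 0.1 m and y of w100_mid in the frame of tray between -0.1 and 0.1 m and z of w100_mid in the frame of tray between 0.025 and 0.037 m and angle between w100_mid's own z axis and vertical below 0.12 rad)) and ((horizontal distance between w150_mid and weight_pan below 0.013 m and z of w150_mid in the frame of weight_pan between 0.008 and 0.065 m and angle between w150_mid's own z axis and vertical below 0.12 rad) or (x of w150_mid in the frame of tray between -0.1 and 0.1 m and y of w150_mid in the frame of tray between -0.1 and 0.1 m and z of w150_mid in the frame of tray between 0.025 and 0.037 m and angle between w150_mid's own z axis and vertical below 0.12 rad)) and ((horizontal distance between w200_mid and weight_pan below 0.013 m and z of w200_mid in the frame of weight_pan between 0.008 and 0.065 m and angle between w200_mid's own z axis and vertical below 0.12 rad) or (x of w200_mid in the frame of tray between -0.1 and 0.1 m and y of w200_mid in the frame of tray between -0.1 and 0.1 m and z of w200_mid in the frame of tray between 0.025 and 0.037 m and angle between w200_mid's own z axis and vertical below 0.12 rad))); the robot touches nothing.
It fails at once if the balance is pressed with more than 15 N (contact force between balance and the fingers above 15 N or contact force between balance and the arm above 15 N or contact force between balance and w50 above 15 N or contact force between balance and w100 above 15 N or contact force between balance and w150 above 15 N or contact force between balance and w200 above 15 N).
It fails at once if the robot touches the blank (contact force between blank and the fingers above 0.5 N or contact force between blank and the arm above 0.5 N).
It fails at once if a bystander is moved more than 30 mm (distance of any of tea_jar, gouge, brush, spare_blank, cup, collar from where it was at the start of the episode above 0.03 m).
It also fails if it takes over 72 s, if anything falls off the work surface, if the arm or the gripper's body presses on something with over 40 N, if the wrist force passes 120 N, or if a joint passes its speed limit or range.

## Robot

A 6-joint arm with a two-finger parallel gripper is mounted at the origin on the work surface. World frame = base frame: x ahead of the robot, y to its left, z up, the work surface at z = 0. Lengths are in m, angles in rad, forces in N, time in s.
With the tool pointing down it reaches from about 0.35 to 0.85 m from the base axis. Payload 8.1 kg.
Tool frame: the origin (TCP) lies midway between the tips of the shut fingers; the grasp point (between the pads) lies 19 mm behind it; z points along the fingers, y is the line along which they close (so a half turn about z gives the same grasp; the last joint's range is limited). The gripper opens to 93 mm and grips with 3 to 60 N. Pads are 15 mm wide; open, the fingers measure 128 mm over their backs; the gripper's body (75 mm by 188 mm) begins 65 mm behind the grasp point.
Start: joints at [1.104, 0.13, 1.488, -0, 1.523, -0.085], TCP at [0.224, 0.557, 0.219] pointing down, gripper open.
Joint ranges: [-2.96, 2.96], [-0.89, 2.26], [0.02, 2.5], [-1.34, 4.48], [0, 2.73], [-2.66, 2.66]. Speed limits (rad/s): [2.39, 2.39, 2.79, 3.14, 3.14, 3.14].

## Interface

Orientations are given as a rotation vector (axis times angle).
In Python, from plant import read_state, read_camera, get_calibration, close_job gives the robot as it stands.
- The arm moves only by the shell command python3 -m crank 'ROWS' [FORCE]. ROWS is JSON, a list that holds one entry, the list of rows, each a list of 7 numbers: the gripper's target within -1 to 1 (fully open at 1, half-way at 0, shut at -1), then the shift along the tool's x, y, z as a fraction of full scale, then the turn, a rotation vector about the tool's x, y, z as a fraction of full scale. In form: [[[grip, x, y, z, rx, ry, rz], ...]]. A call has exactly 5 rows; each row is the pose to reach, as a shift and turn from the pose commanded when the call began, along the tool's axes at that moment; what a row does not reach only later rows make up. Full scale, the value 1, is 0.5 m for a shift and 90 degrees for a turn. A row lasts 1/8 s, in which the tool goes at most 62.5 mm and 10.7 degrees, less where a joint would pass 70% of its speed; a pose out of reach is approached as far as the arm can. A call with a number of a shift or a turn outside -1 to 1 is refused whole. A call with a gripper value outside its range is refused whole. The fingers move at their own pace and stop on an object; FORCE is the grip in N (left out, the last holds). Time passes only in rows, so rows that repeat a pose let the fingers close, or fill a call up. It gives the time, the measured TCP pose, the force, the opening and the grip force at its end, in the units of the state.
- read_state(): the state, without advancing time (a new reading comes with each control period).
- read_camera(name): name is "scene" or "top" or "wrist"; returns the picture (480x640x3 uint8, red, green, blue); there is no depth.
- get_calibration(name): a dict with "fx", "fy", "cx", "cy" (pixels), "dist_coeffs" ([k1, k2, p1, p2, k3] as OpenCV has them; the pictures are not rectified), "eye" and "orientation" of the camera in the world; the wrist camera has in their place "mount" (4x4, takes a point from camera to tool coordinates, whose origin is the TCP and whose axes are the flange's). Camera axes: x right, y down, z forward; pixel columns grow to the right and rows downward; lengths in m; the calibration is good to about 2 mm. A picture is of the moment at which its call begins: read the wrist's pose just before it. get_calibration takes no time and is no camera call.
- close_job(): hands the job in; it is judged then, once.
The state is a dict: "t": time; "q": joint angles; "dq": joint speeds; "joint_torque": joint torques, N m; "tool_pos": TCP position; "orientation": TCP orientation; "force": force on the tool from outside, world axes, zero at the start; "wrist_torque": the same for the moment, N m; "opening": finger opening in m; "gripper_force": force on a finger pad.
Only numpy, scipy, OpenCV 4.12 (cv2) and the standard library are available. Lean on these libraries where they do the work, as an engineer would, in place of code of your own. Each camera call takes 0.05 s, during which the arm holds its last target. There are 200 camera calls.

## Working session

There is one attempt and no reset: what is moved stays moved. The work goes in short steps, Python scripts to look and compute and a shell command to move; the robot and the scene stay as the last step left them, time stands still between calls to the robot, and variables do not carry over. Pictures are saved under pics/ and viewed, at most 10 in all, crops included, and the job is handed in when it is done.

```bash
mkdir -p pics; ls
python3 - <<'E'
from plant import *
import cv2
for n in ("top","scene"):
    c=get_calibration(n); print(n,c)
    cv2.imwrite(f"pics/{n}0.png",read_camera(n)[:,:,::-1])
print(get_calibration("wrist"))
s=read_state(); print(s)
E
```

```text
pics
top {'fx': 510.241214075196, 'fy': 510.241214075196, 'cx': 324.68698916166846, 'cy': 235.0367159434661, 'dist_coeffs': array([-0.01740294,  0.        ,  0.        ,  0.        ,  0.        ]), 'eye': array([0.37513195, 0.03721235, 1.22776961]), 'orientation': array([-2.10886319,  2.14481745, -0.19209881])}
scene {'fx': 455.35130175395017, 'fy': 455.35130175395017, 'cx': 314.7723267895013, 'cy': 241.8295446413122, 'dist_coeffs': array([-0.10451065,  0.        ,  0.        ,  0.        ,  0.        ]), 'eye': array([ 1.26300172, -0.10075951,  0.79694839]), 'orientation': array([-1.84358195, -1.54251097,  0.67049875])}
{'fx': 352.211015424374, 'fy': 352.211015424374, 'cx': 324.9706892721151, 'cy': 238.1641230349299, 'dist_coeffs': array([-0.06037581,  0.        ,  0.        ,  0.        ,  0.        ]), 'mount': array([[ 1.12311034e-03, -9.68490223e-01, -2.49049045e-01,
         6.79006193e-02],
       [ 9.99999035e-01,  8.84171675e-04,  1.07126545e-03,
        -7.92956890e-05],
       [-8.17308006e-04, -2.49050008e-01,  9.68490282e-01,
        -1.65415919e-01],
       [ 0.00000000e+00,  0.00000000e+00,  0.00000000e+00,
         1.00000000e+00]])}
{'t': 0.1, 'q': array([ 1.10359615e+00,  1.31098266e-01,  1.48918066e+00, -6.36907240e-06,
        1.52296718e+00, -8.54067690e-02]), 'dq': array([ 0.00161208,  0.00102132, -0.00079776,  0.00062788,  0.000913  ,
        0.00202151]), 'joint_torque': array([ 1.30759938e-03, -5.61347902e+01, -4.93093228e+01,  7.70503096e-02,
        2.93080334e-02,  1.10718645e-06]), 'tool_pos': array([0.22330671, 0.55634918, 0.21767914]), 'orientation': array([-5.95998778e-01, -3.08408627e+00,  2.50109786e-03]), 'force': array([ 0.48318448,  0.0861743 , -0.81374749]), 'wrist_torque': array([-0.04760246, -0.00876989, -0.0011236 ]), 'gripper_force': 0.0, 'opening': 0.09275043415226987}
```

View pics/top0.png

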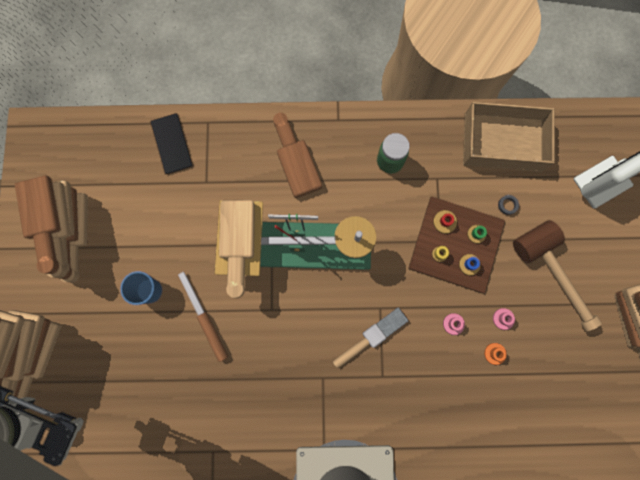

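View pics/scene0.png

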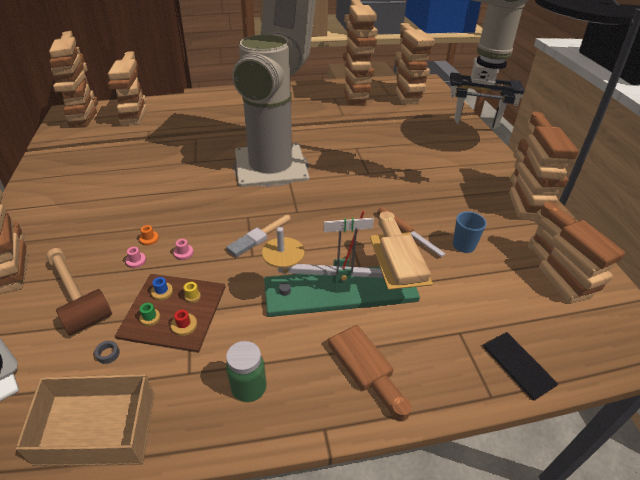

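The top view shows the red (447,221), green (479,233), yellow (442,254) and blue (472,264) weights on the tray. The post tip is near (359,235). The pink pieces (455,323) and (504,318) and the orange one (496,354) are look-alikes lying on the bench. The 150 g weight is the blue-necked one on the tray. I'll confirm this in a crop.

```bash
cat > h.py <<'E'
import numpy as np, cv2
from scipy.spatial.transform import Rotation as R
from plant import *
def cam(n,st=None):
    c=get_calibration(n); K=np.array([[c['fx'],0,c['cx']],[0,c['fy'],c['cy']],[0,0,1]])
    if n=='wrist':
        T=np.eye(4); T[:3,:3]=R.from_rotvec(st['orientation']).as_matrix(); T[:3,3]=st['tool_pos']; T=T@c['mount']
        return K,c['dist_coeffs'],T[:3,:3],T[:3,3]
    return K,c['dist_coeffs'],R.from_rotvec(c['orientation']).as_matrix(),np.array(c['eye'])
def back(n,px,z,st=None):   # pixel -> world point at height z
    K,d,Rm,e=cam(n,st); p=cv2.undistortPoints(np.array([[px]],float),K,d)[0,0]
    r=Rm@np.array([p[0],p[1],1]); return e+r*(z-e[2])/r[2]
def proj(n,P,st=None):
    K,d,Rm,e=cam(n,st); return cv2.projectPoints(((np.atleast_2d(P)-e)@Rm),np.zeros(3),np.zeros(3),K,d)[0][:,0]
def totool(st,d): return R.from_rotvec(st['orientation']).as_matrix().T@np.asarray(d)  # world shift -> tool axes
E
python3 - <<'E'
from h import *
I=cv2.imread('pics/top0.png'); cv2.imwrite('pics/c1.png',cv2.resize(I[185:370,330:530],None,fx=3.2,fy=3.2,interpolation=cv2.INTER_CUBIC))
for n,p,z in [('red',(447,221),.05),('grn',(479,233),.05),('yel',(442,254),.05),('blu',(472,264),.05),('pan',(355,237),.146),('tip',(359,235),.204)]: print(n,back('top',p,z).round(4))
print('scene tip',back('scene',(281,230),.204))
for p in [(263,223),(374,223),(263,268),(372,271)]: print(back('top',p,.02).round(4))
s=read_state(); print(R.from_rotvec(s['orientation']).as_matrix().round(3))
E
```

```text
red [ 0.6186 -0.2535  0.05  ]
grn [ 0.5885 -0.3271  0.05  ]
yel [ 0.5402 -0.2371  0.05  ]
blu [ 0.5156 -0.3056  0.05  ]
pan [ 0.5669 -0.0295  0.146 ]
tip [ 0.5606 -0.0342  0.204 ]
scene tip [ 0.57032807 -0.0314534   0.204     ]
[0.6274 0.1842 0.02  ]
[ 0.6228 -0.0841  0.02  ]
[0.5181 0.1837 0.02  ]
[ 0.5066 -0.0754  0.02  ]
[[-0.928  0.373 -0.001]
 [ 0.373  0.928 -0.001]
 [ 0.    -0.002 -1.   ]]
```

View pics/c1.png

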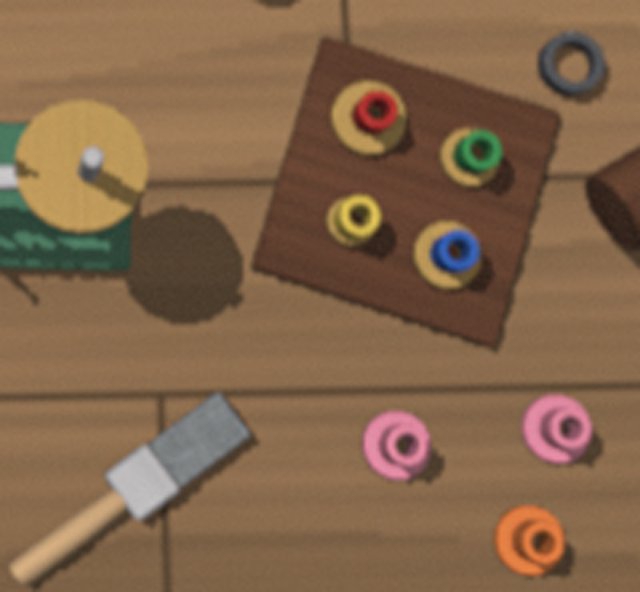

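The crop confirms it. The blue-necked weight with the larger brass disc, crop (456,250), is on the tray, while the two pink pieces and the orange one have no brass and lie off it. First I'll lift the arm and start towards the post.

```bash
cat >> h.py <<'E'
def go(x,y,z,yaw=90):  # prints shift/turn fractions to reach TCP x,y,z with tool x-axis at yaw deg, tool down
    st=read_state(); M=R.from_rotvec(st['orientation']).as_matrix()
    a=np.radians(yaw); c,s=np.cos(a),np.sin(a); G=np.array([[c,s,0],[s,-c,0],[0,0,-1]])
    d=M.T@(np.array([x,y,z])-st['tool_pos']); r=R.from_matrix(M.T@G).as_rotvec()
    print('t',st['t'],'pos',st['tool_pos'].round(4),'F',st['force'].round(2),'open',st['opening'],'| shift',(d/.5).round(4),'turn',(r/(np.pi/2)).round(4),'len',np.linalg.norm(d).round(3))
E
python3 -m crank '[[[0.3,-0.1,-0.08,-0.2,0,0,0.1],[0.3,-0.2,-0.16,-0.2,0,0,0.2],[0.3,-0.3,-0.24,-0.2,0,0,0.3],[0.3,-0.4,-0.32,-0.2,0,0,0.4],[0.3,-0.5,-0.4,-0.2,0,0,0.45]]]'
python3 -c "
from h import *
go(.563,-.033,.304)"
```

```text
t: 0.72
tool_pos: [0.3598, 0.315, 0.3175]
orientation: [1.631, 2.685, 0.001]
force: [1.0, 0.3, -0.7]
opening: 0.0605
gripper_force: 0.0
t 0.725 pos [0.3598 0.315  0.3175] F [ 1.04  0.3  -0.66] open 0.06051373198480704 | shift [-0.8049  0.0401  0.0271] turn [ 0.0004 -0.      0.3048] len 0.403
```

```bash
python3 -m crank '[[[0.3,-0.12,0.005,0,0,0,0.1],[0.3,-0.24,0.01,0,0,0,0.2],[0.3,-0.36,0.016,0,0,0,0.3],[0.3,-0.48,0.02,0,0,0,0.305],[0.3,-0.6,0.03,0,0,0,0.305]]]' >/dev/null
python3 -m crank '[[[0.3,-0.12,0.01,0.02,0,0,0],[0.3,-0.2,0.01,0.027,0,0,0],[0.3,-0.2,0.01,0.027,0,0,0],[0.3,-0.2,0.01,0.027,0,0,0],[0.3,-0.2,0.01,0.027,0,0,0]]]'
python3 - <<'E'
from h import *
go(.563,-.033,.304); go(.6186,-.2535,.15)
s=read_state(); I=read_camera('wrist'); cv2.imwrite('pics/w1.png',I[:,:,::-1])
np.save('w1.npy',np.r_[s['tool_pos'],s['orientation']])
print(proj('wrist',[[.563,-.033,.204],[.567,-.0295,.146]],s))
E
```

```text
t: 1.98
tool_pos: [0.517, -0.0409, 0.304]
orientation: [2.216, 2.227, 0.001]
force: [-0.4, -0.2, 0.3]
opening: 0.0603
gripper_force: 0.0
t 1.975 pos [ 0.517  -0.0409  0.304 ] F [-0.38 -0.16  0.34] open 0.06029857145083136 | shift [0.0153 0.0921 0.0001] turn [ 0.0002 -0.0002  0.003 ] len 0.047
t 1.975 pos [ 0.517  -0.0409  0.304 ] F [-0.38 -0.16  0.34] open 0.06029857145083136 | shift [-0.4263  0.2012  0.308 ] turn [ 0.0002 -0.0002  0.003 ] len 0.282
[[383.30857172 229.02341573]
 [377.67769152 211.54115388]]
```

View pics/w1.png

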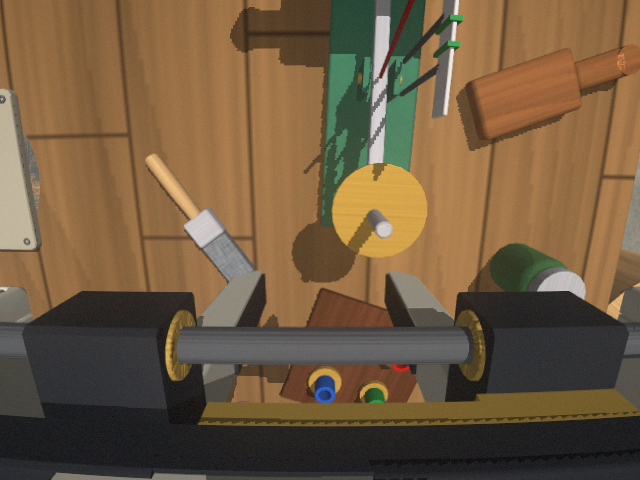

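The wrist view shows the post tip at (384,229.5) and the pan centre near (380,210.5), which agrees with my estimate. Next I'll go above the red weight.

```bash
python3 -m crank '[[[0.3,-0.1,0.05,0.04,0,0,0.003],[0.3,-0.2,0.1,0.1,0,0,0.003],[0.3,-0.3,0.15,0.18,0,0,0.003],[0.3,-0.4,0.2,0.25,0,0,0.003],[0.3,-0.426,0.202,0.308,0,0,0.003]]]' >/dev/null
python3 -m crank '[[[0.3,0,0,0,0,0,0],[0.3,0,0,0,0,0,0],[0.3,0,0,0,0,0,0],[0.3,0,0,0,0,0,0],[0.3,0,0,0,0,0,0]]]' >/dev/null
python3 - <<'E'
from h import *
go(.6186,-.2535,.15)
s0=dict(tool_pos=np.load('w1.npy')[:3],orientation=np.load('w1.npy')[3:])
print('tip',back('wrist',(384,229.5),.204,s0),'pan',back('wrist',(380,210.5),.146,s0))
s=read_state(); I=read_camera('wrist')[:,:,::-1]; cv2.imwrite('pics/w2.png',I)
np.save('w2.npy',np.r_[s['tool_pos'],s['orientation']])
print(proj('wrist',[[.6186,-.2535,.05],[.5402,-.2371,.05]],s))
# red neck blob
h=cv2.cvtColor(np.ascontiguousarray(I),cv2.COLOR_BGR2HSV); m=((h[...,0]<8)|(h[...,0]>172))&(h[...,1]>170)&(h[...,2]>60)
n,l,st,c=cv2.connectedComponentsWithStats(m.astype('uint8'))
for i in np.argsort(-st[1:,4])[:2]+1: print(st[i],c[i])
E
```

```text
t 3.275 pos [ 0.6189 -0.2545  0.1509] F [ 0.09  0.58 -0.13] open 0.06034981745423997 | shift [ 0.0021 -0.0007  0.0018] turn [ 0.0008  0.0004 -0.0007] len 0.001
tip [ 0.56355543 -0.03336944  0.204     ] pan [ 0.56912828 -0.02849665  0.146     ]
[[323.23945161 236.90956712]
 [221.64713899 216.3715032 ]]
[ 312  216   37   42 1009] [329.59464817 237.15857284]
```

View pics/w2.png

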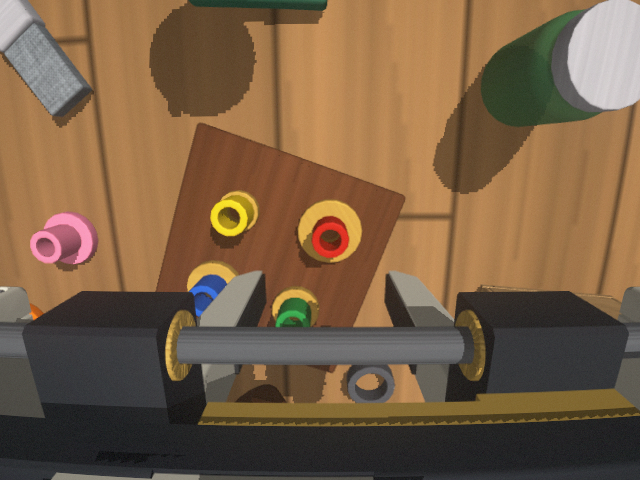

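The wrist view shows the red neck top centred at about (330,238.5), with yellow at (232,217), blue at (209,294) and green at (293,322).

Run:
```python
from h import *
s0=dict(tool_pos=np.load('w2.npy')[:3],orientation=np.load('w2.npy')[3:])
for n,p in dict(red=(330,238.5),yel=(232,217),blu=(209,294),grn=(293,322)).items(): print(n,back('wrist',p,.05,s0).round(4))
r=back('wrist',(330,238.5),.05,s0); go(r[0],r[1],.026)
```

```text
red [ 0.6239 -0.2548  0.05  ]
yel [ 0.5482 -0.2376  0.05  ]
blu [ 0.5249 -0.3017  0.05  ]
grn [ 0.5933 -0.3267  0.05  ]
t 3.325 pos [ 0.6188 -0.2546  0.1506] F [ 0.44 -0.98 -0.15] open 0.060141014912961276 | shift [-2.000e-04  9.900e-03  2.492e-01] turn [ 0.0006  0.0003 -0.0008] len 0.125
```

```bash
python3 -m crank '[[[0.3,0,0.01,0.08,0,0,0],[0.3,0,0.01,0.16,0,0,0],[0.3,0,0.01,0.22,0,0,0],[0.3,0,0.01,0.249,0,0,0],[0.3,0,0.01,0.249,0,0,0]]]' 15 
python3 -m crank '[[[-1,0,0,0,0,0,0],[-1,0,0,0,0,0,0],[-1,0,0,0,0,0,0],[-1,0,0,0,0,0,0],[-1,0,0,0,0,0,0]]]' 15 
python3 -c "
from h import *
go(.6239,-.2548,.026)"
```

```text
t: 3.95
tool_pos: [0.6229, -0.2545, 0.0245]
orientation: [-2.222, -2.218, 0.001]
force: [-0.3, -0.4, -0.3]
opening: 0.0603
gripper_force: 0.0
t: 4.58
tool_pos: [0.6239, -0.2551, 0.0262]
orientation: [2.223, 2.219, 0.0]
force: [-2.4, -0.6, 6.1]
opening: 0.0303
gripper_force: 15.0
t 4.575 pos [ 0.6239 -0.2551  0.0262] F [-2.44 -0.59  6.07] open 0.030276771702679398 | shift [0.0006 0.0001 0.0003] turn [ 0.0004  0.0003 -0.0011] len 0.0
```

```bash
python3 -m crank '[[[-1,0,0,-0.1,0,0,0],[-1,0,0,-0.2,0,0,0],[-1,0.05,-0.02,-0.3,0,0,0],[-1,0.1,-0.05,-0.4,0,0,0],[-1,0.2,-0.09,-0.46,0,0,0]]]' >/dev/null
python3 -m crank '[[[-1,0.1,-0.02,0,0,0,0],[-1,0.2,-0.03,0,0,0,0],[-1,0.243,-0.03,0,0,0,0],[-1,0.243,-0.03,0,0,0,0],[-1,0.243,-0.03,0,0,0,0]]]'
python3 - <<'E'
from h import *
go(.5636,-.0337,.235)
I=read_camera('wrist')[:,:,::-1]; J=read_camera('scene')[:,:,::-1]
cv2.imwrite('pics/w3.png',np.vstack([cv2.resize(I[240:420,160:480],(800,450)),cv2.resize(J[180:300,220:460],(800,400))])[:850][::1])
K=cv2.imread('pics/w3.png'); cv2.imwrite('pics/w3.png',cv2.resize(K,(564,600)))
E
```

```text
t: 5.82
tool_pos: [0.5638, -0.0338, 0.2549]
orientation: [-2.223, -2.219, 0.001]
force: [0.0, -0.4, -1.8]
opening: 0.03
gripper_force: 15.0
t 5.825 pos [ 0.5638 -0.0338  0.2549] F [ 0.04 -0.42 -1.79] open 0.03003850026388256 | shift [ 0.0003 -0.0003  0.0398] turn [-0.0004  0.0002 -0.0011] len 0.02
```

View pics/w3.png

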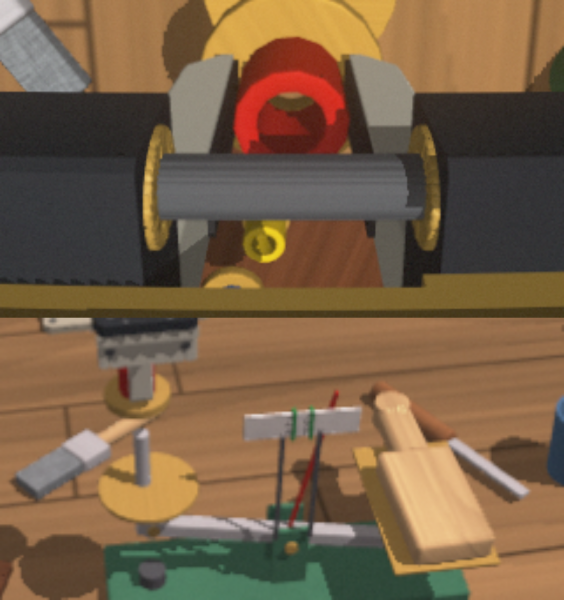

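The weight is held upright directly over the post. The pointer sits right of the green marks, so the blank's side is down. I'll descend slowly and watch the force.

```bash
python3 -m crank '[[[-1,0,0,0.03,0,0,0],[-1,0,0,0.06,0,0,0],[-1,0,0,0.075,0,0,0],[-1,0,0,0.082,0,0,0],[-1,0,0,0.088,0,0,0]]]'
python3 -c "
from h import *
go(.5636,-.0337,.2)"
```

```text
t: 6.55
tool_pos: [0.564, -0.0332, 0.2114]
orientation: [2.223, 2.219, 0.0]
force: [0.4, -0.9, -1.9]
opening: 0.0298
gripper_force: 15.0
t 6.55 pos [ 0.564  -0.0332  0.2114] F [ 0.42 -0.89 -1.88] open 0.02984158776909544 | shift [-0.001  -0.0009  0.0227] turn [ 0.0002  0.     -0.001 ] len 0.011
```

No contact force 7 mm below the tip, so it's threaded.

```bash
python3 -m crank '[[[-1,-0.001,-0.001,0.02,0,0,0],[-1,-0.001,-0.001,0.04,0,0,0],[-1,-0.001,-0.001,0.06,0,0,0],[-1,-0.001,-0.001,0.08,0,0,0],[-1,-0.001,-0.001,0.09,0,0,0]]]'
python3 -c "
from h import *
go(.5636,-.0337,.160)"
```

```text
t: 7.18
tool_pos: [0.563, -0.0337, 0.1652]
orientation: [-2.223, -2.219, 0.001]
force: [-0.6, -0.3, -2.6]
opening: 0.0298
gripper_force: 15.0
t 7.175 pos [ 0.563  -0.0337  0.1652] F [-0.59 -0.27 -2.6 ] open 0.0297987767224798 | shift [-0.      0.0013  0.0104] turn [-0.0008 -0.0001 -0.0011] len 0.005
```

```bash
python3 -m crank '[[[-1,0,0.001,0.006,0,0,0],[-1,0,0.001,0.011,0,0,0],[-1,0,0.001,0.015,0,0,0],[-1,0,0.001,0.015,0,0,0],[-1,0,0.001,0.015,0,0,0]]]'
python3 -m crank '[[[0,0,0,0,0,0,0],[0,0,0,0,0,0,0],[0,0,0,0,0,0,0],[0,0,0,0,0,0,0],[0.0,0,0,0,0,0,0]]]'
python3 -m crank '[[[0.2,0,0,-0.04,0,0,0],[0.2,0,0,-0.1,0,0,0],[0.2,0,0,-0.2,0,0,0],[0.2,0,0,-0.3,0,0,0],[0.2,0,0,-0.31,0,0,0]]]'
python3 - <<'E'
from h import *
go(.5636,-.0334,.304)
s=read_state(); I=read_camera('wrist')[:,:,::-1]; J=read_camera('scene')[:,:,::-1]
cv2.imwrite('pics/s4full.png',J); cv2.imwrite('pics/w4full.png',I)
np.save('w4.npy',np.r_[s['tool_pos'],s['orientation']])
cv2.imwrite('pics/s4.png',np.vstack([cv2.resize(J[190:290,230:450],(792,360),interpolation=cv2.INTER_CUBIC),cv2.resize(I[130:330,220:660],(792,240))]))
E
```

```text
t: 7.8
tool_pos: [0.564, -0.0336, 0.1591]
orientation: [2.223, 2.22, 0.001]
force: [-1.6, 1.1, -1.1]
opening: 0.0301
gripper_force: 15.0
t: 8.43
tool_pos: [0.5639, -0.0338, 0.1588]
orientation: [2.223, 2.22, -0.0]
force: [-0.3, -0.8, -0.5]
opening: 0.0463
gripper_force: 0.0
t: 9.05
tool_pos: [0.566, -0.034, 0.321]
orientation: [2.217, 2.214, 0.009]
force: [0.5, 0.9, 0.9]
opening: 0.0557
gripper_force: 0.0
t 9.05 pos [ 0.566 -0.034  0.321] F [0.49 0.89 0.94] open 0.05569435201206588 | shift [ 0.0013 -0.0051  0.034 ] turn [ 0.0063  0.001  -0.001 ] len 0.017
```

View pics/s4.png

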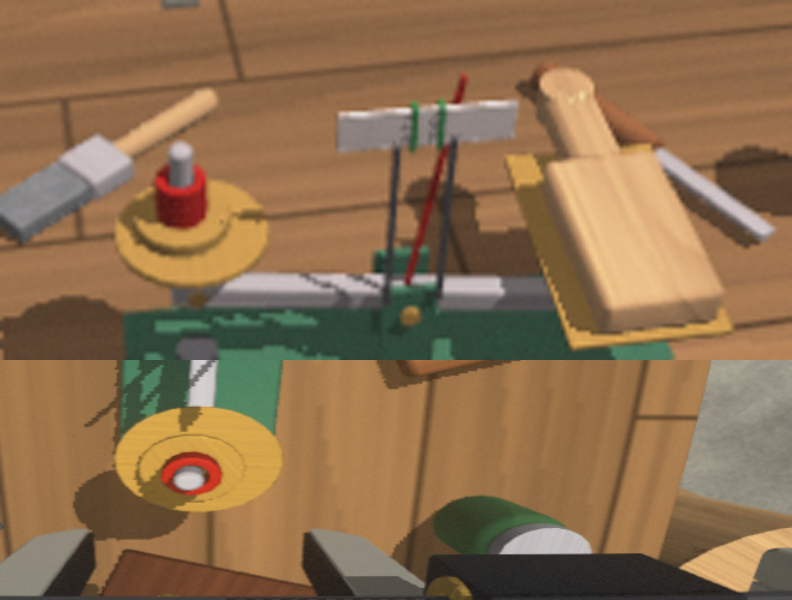

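The red weight is seated on the post. The pointer has moved left but is still right of the marks. I'll measure its angle in code, taking the mean of several frames in case the beam is swinging.

```bash
cat >> h.py <<'E'
def pointer(J):  # BGR scene picture -> pointer angle from image vertical (deg)
    c=J[205:272,335:372].astype(int); m=(c[...,2]>90)&(c[...,2]-c[...,1]>60)&(c[...,2]-c[...,0]>60)
    # keep red and not wood: pointer is strongly red
    y,x=np.nonzero(m); l=cv2.fitLine(np.c_[x,y].astype(np.float32),cv2.DIST_HUBER,0,.01,.01).ravel()
    return np.degrees(np.arctan2(l[0],-l[1]))*np.sign(1) if l[1]<0 else np.degrees(np.arctan2(-l[0],l[1])), len(x)
E
python3 - <<'E'
from h import *
print(pointer(cv2.imread('pics/scene0.png')),pointer(cv2.imread('pics/s4full.png')))
for i in range(3): J=read_camera('scene')[:,:,::-1]; print(pointer(J))
print(proj('scene',[[.5636,-.0334,z] for z in (.204,.194,.184)]))
# template track of post tip & blank pan region
A=cv2.imread('pics/scene0.png'); 
for nm,(x0,x1,y0,y1) in dict(blank=(370,432,205,292)).items():
    r=cv2.phaseCorrelate(cv2.cvtColor(A,6)[y0:y1,x0:x1].astype(float),cv2.cvtColor(np.ascontiguousarray(J),6)[y0:y1,x0:x1].astype(float),cv2.createHanningWindow((x1-x0,y1-y0),cv2.CV_64F)); print(nm,r)
b=np.array([.56,.23,.14]); print(proj('scene',[b,b+[0,0,.01]]))
E
```

```text
(np.float64(19.44915199279785), 53) (np.float64(15.403918266296387), 65)
(np.float64(15.422883987426758), 66)
(np.float64(15.422883987426758), 66)
(np.float64(15.422883987426758), 66)
[[279.61093254 227.9646901 ]
 [279.78913378 231.72991283]
 [279.96527887 235.44144456]]
blank ((0.5862948198985549, -0.4825902642783646), 0.8022312048699729)
[[399.36861533 236.36709622]
 [400.00034432 232.93591552]]
```

Run:
```python
from h import *
for z0 in (.07,.09):
  p=back('scene',(344,277),z0)
  for x in (.2,.17,.14,.13,.12,.11,.1,.0):
    q=np.array([p+r*np.array([0,np.sin(x),np.cos(x)]) for r in (.05,.1,.15,.17)]); u=proj('scene',q)
    l=cv2.fitLine(u.astype(np.float32),2,0,.01,.01).ravel(); print(z0,p.round(3),x,round(float(np.degrees(np.arctan(-l[0]/l[1]))),2),u[-1].round(1))
A=cv2.cvtColor(cv2.imread('pics/scene0.png'),6); B=cv2.cvtColor(cv2.imread('pics/s4full.png'),6)
# post tip edge & blank template matching, subpixel by upsampling
up=lambda I:cv2.resize(I,None,fx=8,fy=8,interpolation=cv2.INTER_CUBIC)
for n,(x0,x1,y0,y1) in dict(tip=(276,288,224,234),blank=(384,432,232,284),paddle=(378,402,208,236)).items():
    t=up(A[y0:y1,x0:x1]); r=cv2.matchTemplate(up(B[y0-8:y1+12,x0-5:x1+5]),t,cv2.TM_CCOEFF_NORMED); _,v,_,l=cv2.minMaxLoc(r); print(n,v,l[0]/8-5,l[1]/8-8)
```

```text
0.07 [0.595 0.1   0.07 ] 0.2 19.58 [365.6 216.4]
0.07 [0.595 0.1   0.07 ] 0.17 17.5 [363.2 216.3]
0.07 [0.595 0.1   0.07 ] 0.14 15.37 [360.7 216.2]
0.07 [0.595 0.1   0.07 ] 0.13 14.65 [359.9 216.2]
0.07 [0.595 0.1   0.07 ] 0.12 13.92 [359.1 216.2]
0.07 [0.595 0.1   0.07 ] 0.11 13.19 [358.3 216.3]
0.07 [0.595 0.1   0.07 ] 0.1 12.45 [357.4 216.3]
0.07 [0.595 0.1   0.07 ] 0.0 4.79 [349.1 216.8]
0.09 [0.613 0.095 0.09 ] 0.2 19.58 [366.3 214.5]
0.09 [0.613 0.095 0.09 ] 0.17 17.5 [363.8 214.4]
0.09 [0.613 0.095 0.09 ] 0.14 15.37 [361.3 214.3]
0.09 [0.613 0.095 0.09 ] 0.13 14.65 [360.4 214.3]
0.09 [0.613 0.095 0.09 ] 0.12 13.92 [359.6 214.3]
0.09 [0.613 0.095 0.09 ] 0.11 13.19 [358.7 214.3]
0.09 [0.613 0.095 0.09 ] 0.1 12.45 [357.9 214.3]
0.09 [0.613 0.095 0.09 ] 0.0 4.79 [349.2 214.9]
tip 0.788996160030365 -0.25 2.375
blank 0.9195812940597534 0.25 -1.5
paddle 0.9774121046066284 0.375 -2.375
```

The pointer now reads about 0.057 rad from the stop, so roughly 120 g is still missing and the blank weighs about 320 g. 200 + 100 g should land within tolerance. I'll place the 100 g weight (green) and check the beam again.

```bash
python3 -m crank '[[[0.1,-0.12,0.01,0,0.006,0,0],[0.1,-0.24,0.02,0,0.006,0,0],[0.1,-0.36,0.03,0.08,0.006,0,0],[0.1,-0.48,0.04,0.16,0.006,0,0],[0.1,-0.57,0.05,0.24,0.006,0,0]]]' >/dev/null
python3 -m crank '[[[0.1,-0.014,0.005,0.1,0,0,0],[0.1,-0.014,0.005,0.1,0,0,0],[0.1,-0.014,0.005,0.1,0,0,0],[0.1,-0.014,0.005,0.1,0,0,0],[0.1,-0.014,0.005,0.1,0,0,0]]]' >/dev/null
python3 - <<'E'
from h import *
go(.5933,-.3267,.15)
s=read_state(); I=read_camera('wrist')[:,:,::-1]; cv2.imwrite('pics/w5f.png',I)
u=proj('wrist',[.5933,-.3267,.05],s)[0]; print(u); x,y=(u-[50,38]).astype(int); print(x,y)
cv2.imwrite('pics/w5.png',cv2.resize(I[y:y+75,x:x+100],None,fx=8,fy=8,interpolation=cv2.INTER_CUBIC))
np.save('w5.npy',np.r_[s['tool_pos'],s['orientation']])
E
```

```text
t 10.55 pos [ 0.5903 -0.3125  0.1575] F [-0.79  0.42  0.06] open 0.050986946432445106 | shift [-0.0284  0.0061  0.015 ] turn [-0.004   0.0013 -0.0005] len 0.016
[328.38454027 252.99864682]
278 214
```

View pics/w5.png

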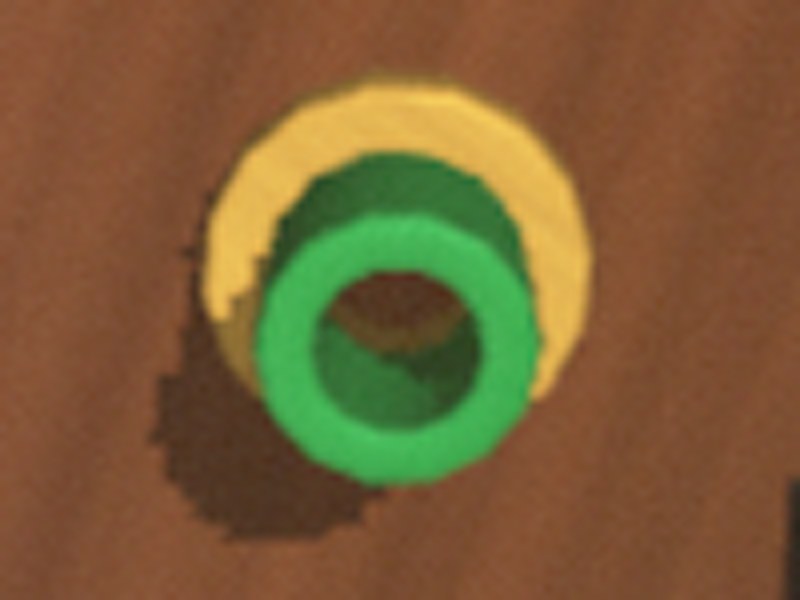

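The green neck top is centred at crop (398,350), which is picture (327.3,257.3). I'll compute the shift to the grasp.

Run:
```python
from h import *
a=np.load('w5.npy'); s0=dict(tool_pos=a[:3],orientation=a[3:])
r=back('wrist',(327.3,257.3),.05,s0); print(r); go(r[0],r[1],.027)
```

```text
[ 0.59243053 -0.33034593  0.05      ]
t 10.6 pos [ 0.5901 -0.3124  0.157 ] F [-0.07  0.85 -0.52] open 0.05147415970418904 | shift [-0.0354  0.0065  0.26  ] turn [-0.0044  0.001  -0.0006] len 0.131
```

```bash
python3 -m crank '[[[0.1,-0.035,0.006,0.04,-0.004,0.001,0],[0.1,-0.035,0.006,0.1,-0.004,0.001,0],[0.1,-0.035,0.006,0.18,-0.004,0.001,0],[0.1,-0.035,0.006,0.24,-0.004,0.001,0],[0.1,-0.035,0.006,0.26,-0.004,0.001,0]]]' >/dev/null
python3 -m crank '[[[0.1,0,0,0,0,0,0],[0.1,0,0,0,0,0,0],[-1,0,0,0,0,0,0],[-1,0,0,0,0,0,0],[-1,0,0,0,0,0,0]]]' 15 
python3 -m crank '[[[-1,0,0,0,0,0,0],[-1,0,0,0,0,0,0],[-1,0,0,0,0,0,0],[-1,0,0,0,0,0,0],[-1,0,0,0,0,0,0]]]' >/dev/null
python3 -c "
from h import *
go(.5636,-.0334,.27)"
```

```text
t: 11.85
tool_pos: [0.5912, -0.3302, 0.0255]
orientation: [-2.222, -2.218, 0.001]
force: [-0.8, 0.7, 2.6]
opening: 0.0294
gripper_force: 15.0
t 12.475 pos [ 0.5911 -0.3302  0.0254] F [-1.6   1.1   6.19] open 0.029447181735398714 | shift [ 0.594  -0.0573 -0.4883] turn [-0.0016 -0.0007 -0.0011] len 0.386
```

```bash
python3 -m crank '[[[-1,0,0,-0.1,0,0,0],[-1,0,0,-0.2,0,0,0],[-1,0.08,-0.01,-0.3,0,0,0],[-1,0.17,-0.02,-0.4,0,0,0],[-1,0.27,-0.03,-0.48,0,0,0]]]' >/dev/null
python3 -m crank '[[[-1,0.1,-0.01,0,0,0,0],[-1,0.2,-0.02,0,0,0,0],[-1,0.3,-0.027,0,0,0,0],[-1,0.324,-0.027,0,0,0,0],[-1,0.324,-0.027,0,0,0,0]]]'
python3 -m crank '[[[-1,0,0,0,0,0,0],[-1,0,0,0,0,0,0],[-1,0,0,0,0,0,0],[-1,0,0,0,0,0,0],[-1,0,0,0,0,0,0]]]'
python3 - <<'E'
from h import *
go(.5636,-.0334,.21)
E
```

```text
t: 13.72
tool_pos: [0.5641, -0.0393, 0.2597]
orientation: [-2.219, -2.219, 0.003]
force: [-0.1, 0.1, 0.3]
opening: 0.0295
gripper_force: 15.0
t: 14.35
tool_pos: [0.5642, -0.0399, 0.2601]
orientation: [-2.221, -2.217, 0.002]
force: [-0.1, 0.0, -1.4]
opening: 0.0292
gripper_force: 15.0
t 14.35 pos [ 0.5642 -0.0399  0.2601] F [-0.11  0.01 -1.43] open 0.029225707778347224 | shift [ 0.0128 -0.001   0.1002] turn [-0.002  -0.001  -0.0012] len 0.051
```

```bash
python3 -m crank '[[[-1,0.013,-0.001,0.01,-0.002,-0.001,-0.001],[-1,0.013,-0.001,0.03,-0.002,-0.001,-0.001],[-1,0.013,-0.001,0.05,-0.002,-0.001,-0.001],[-1,0.013,-0.001,0.06,-0.002,-0.001,-0.001],[-1,0.013,-0.001,0.06,-0.002,-0.001,-0.001]]]'
python3 -c "
from h import *
go(.5636,-.0334,.203)"
```

```text
t: 14.98
tool_pos: [0.5632, -0.0331, 0.2293]
orientation: [-2.221, -2.221, 0.001]
force: [-0.1, 0.4, -0.9]
opening: 0.0293
gripper_force: 15.0
t 14.975 pos [ 0.5632 -0.0331  0.2293] F [-0.06  0.35 -0.87] open 0.02934366520575739 | shift [-0.0005  0.0008  0.0525] turn [-0.0008 -0.0001 -0.0001] len 0.026
```

```bash
python3 -m crank '[[[-1,0,0.001,0.015,0,0,0],[-1,0,0.001,0.03,0,0,0],[-1,0,0.001,0.04,0,0,0],[-1,0,0.001,0.046,0,0,0],[-1,0,0.001,0.052,0,0,0]]]'
python3 - <<'E'
from h import *
go(.5636,-.0334,.190)
J=read_camera('scene')[:,:,::-1]; print(pointer(J))
E
```

```text
t: 15.6
tool_pos: [0.5642, -0.0331, 0.204]
orientation: [2.221, 2.221, 0.0]
force: [0.7, 0.3, -1.9]
opening: 0.0294
gripper_force: 15.0
t 15.6 pos [ 0.5642 -0.0331  0.204 ] F [ 0.71  0.34 -1.87] open 0.02944847857833389 | shift [-0.0005 -0.0012  0.0279] turn [ 0.0001 -0.     -0.0001] len 0.014
(np.float64(15.403918266296387), 65)
```

The pointer is unchanged and there's no force, so it's threaded. I'll lower it onto the red weight.

```bash
python3 -m crank '[[[-1,0,-0.001,0.008,0,0,0],[-1,0,-0.001,0.016,0,0,0],[-1,0,-0.001,0.022,0,0,0],[-1,0,-0.001,0.027,0,0,0],[-1,0,-0.001,0.03,0,0,0]]]'
python3 - <<'E'
from h import *
go(.5636,-.0334,.188)
J=read_camera('scene')[:,:,::-1]; print(pointer(J))
E
```

```text
t: 16.27
tool_pos: [0.5636, -0.0332, 0.1889]
orientation: [-2.222, -2.221, 0.0]
force: [0.1, -0.2, -0.2]
opening: 0.0291
gripper_force: 15.0
t 16.275 pos [ 0.5636 -0.0332  0.1889] F [ 0.06 -0.23 -0.21] open 0.029082504161611046 | shift [-0.0005  0.      0.0018] turn [-0.0001  0.     -0.0001] len 0.001
(np.float64(14.798717498779297), 60)
```

```bash
python3 -m crank '[[[-1,0,0,0.004,0,0,0],[-1,0,0,0.008,0,0,0],[-1,0,0,0.012,0,0,0],[-1,0,0,0.014,0,0,0],[-1,0,0,0.014,0,0,0]]]'
python3 -m crank '[[[0,0,0,0,0,0,0],[0,0,0,0,0,0,0],[0,0,0,0,0,0,0],[0,0,0,0,0,0,0],[0.0,0,0,0,0,0,0]]]'
python3 -m crank '[[[0,0,0,-0.03,0,0,0],[0,0,0,-0.1,0,0,0],[0,0,0,-0.2,0,0,0],[0,0,0,-0.28,0,0,0],[0,0,0,-0.28,0,0,0]]]'
python3 -m crank '[[[0,0,0,0,0,0,0],[0,0,0,0,0,0,0],[0,0,0,0,0,0,0],[0,0,0,0,0,0,0],[0,0,0,0,0,0,0]]]' >/dev/null
python3 - <<'E'
from h import *
go(.5636,-.0334,.3)
J=read_camera('scene')[:,:,::-1]; I=read_camera('wrist')[:,:,::-1]; print(pointer(J))
cv2.imwrite('pics/s6f.png',J)
cv2.imwrite('pics/s6.png',np.vstack([cv2.resize(J[190:290,230:450],(792,360),interpolation=cv2.INTER_CUBIC),cv2.resize(I[130:330,220:660],(792,240))]))
E
```

```text
t: 16.95
tool_pos: [0.5635, -0.0331, 0.182]
orientation: [-2.221, -2.221, 0.0]
force: [0.4, -0.6, -0.6]
opening: 0.0292
gripper_force: 15.0
t: 17.58
tool_pos: [0.5636, -0.0332, 0.1821]
orientation: [2.222, 2.221, -0.0]
force: [-0.3, -0.5, -0.5]
opening: 0.0468
gripper_force: 0.0
t: 18.2
tool_pos: [0.5655, -0.0334, 0.3282]
orientation: [2.216, 2.216, 0.008]
force: [0.3, 0.3, -0.5]
opening: 0.0462
gripper_force: 0.0
t 18.825 pos [ 0.5635 -0.0331  0.3218] F [ 0.48 -0.24  0.08] open 0.04630366055396938 | shift [-0.0005  0.0002  0.0436] turn [-0.0003 -0.     -0.0001] len 0.022
(np.float64(6.564778804779053), 57)
```

View pics/s6.png

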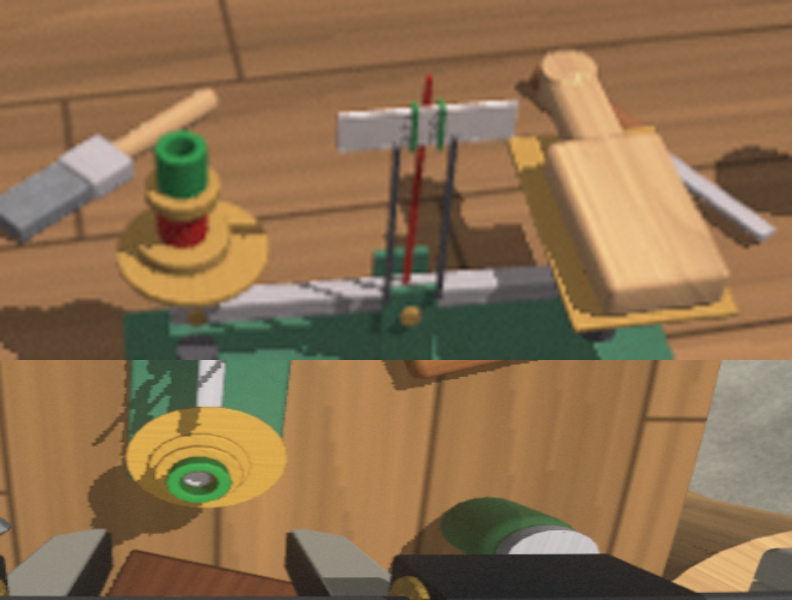

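Run:
```python
from h import *
print(pointer(read_camera('scene')[:,:,::-1])); print(pointer(read_camera('scene')[:,:,::-1]))
print(close_job())
```

```text
(np.float64(6.594203948974609), 55)
(np.float64(6.594203948974609), 55)
the job is handed in; nothing more can be done
None
```

The job is handed in: the 200 g and 100 g weights are threaded and seated on the post, and the beam is at rest at about 0.175 rad (pointer between the green marks), 0.025 from level against the 0.036 allowed. The blank weighs about 320 g, and the 50 g and 150 g weights are still on the tray; the judge's verdict was not shown.

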